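# Clip a clean filter cassette into the bench dust extractor

## Robot

A 7-joint arm with a two-finger parallel gripper is mounted at the origin on the work surface. World frame = base frame: x ahead of the robot, y to its left, z up, the work surface at z = 0. Lengths are in m, angles in rad, forces in N, time in s.
With the tool pointing down it reaches from about 0.425 to 0.8 m from the base axis. Payload 8.3 kg.
Tool frame: the origin (TCP) lies midway between the tips of the shut fingers; the grasp point (between the pads) lies 19 mm behind it; z points along the fingers, y is the direction in which the jaws open and shut (so a half turn about z gives the same grasp; the last joint's range is limited). The gripper opens to 85 mm and grips with 20 to 120 N. Pads are 22 mm wide; open, the fingers measure 114 mm over their backs; the gripper's body (76 mm by 85 mm) begins 54 mm behind the grasp point. The pads swing forward as they close: fully open they stand 13 mm farther back than shut.
Start: joints at [1.112, 0.383, 0.016, 1.37, -0.006, 1.388, -0.046], TCP at [0.241, -0.577, 0.231] pointing down, gripper open.
Joint ranges: [-2.95, 2.95], [-0.25, 2.06], [-1.52, 1.56], [0.18, 2.33], [-1.44, 4.58], [0.02, 2.06], [-3.01, 3.01]. Speed limits (rad/s): [2.39, 2.39, 3.01, 3.01, 3.14, 3.14, 3.14].

## Interface

Orientations are given as a unit quaternion [x, y, z, w].
In Python, from workcell import bot gives the robot as it stands.
- The arm moves only by the tool jog_arm, never from a script. Its argument "motion" is a list of rows, each a list of 3 entries, a list of its own where there are three numbers: the shift along the tool's x, y, z in mm, then the turn, a rotation vector about the tool's x, y, z in rad, then the opening, from -1 (shut) to 1 (fully open), so that 0 is half open. A call has 1 to 8 rows; each row shifts and turns the pose as measured when the row begins, along the tool's axes as they then stand; what a row does not reach is not made up. A row lasts 1/10 s, in which the tool goes at most 50 mm and 8.59 degrees, less where a joint would pass 70% of its speed; a pose out of reach is approached as far as the arm can. A call is refused whole if a number of a shift passes 50 or a number of a turn 0.15, either way. A call with a gripper value outside its range is refused whole. The fingers move at their own pace and stop on an object; "newtons" is the grip in N (left out, the last holds). Time passes only in rows, so rows that do not move let the fingers close. It gives the time, the measured TCP pose, the force and the opening at its end, in the units of the state.
- bot.get_obs(): the state, without advancing time (a new reading comes with each control period).
- bot.grab_frame(name): name is "side" or "top"; returns a dict with "img" (480x640x3 uint8, red, green, blue), "fx", "fy", "cx", "cy" (pixels), "R" (3x3) and "t" (3): a world point X has camera coordinates R X + t. Camera axes: x right, y down, z forward; pixel columns grow to the right and rows downward; lengths in m; the calibration is good to about 2 mm. A picture is of the moment at which its call begins. There is no depth.
- bot.job_done(): hands the job in, once; it reports no verdict.
The state is a dict: "time": time; "joints": joint angles; "qd": joint speeds; "joint_efforts": joint torques, N m; "eef_pos": TCP position; "eef_rot": TCP orientation; "ft_force": force on the tool from outside, world axes, zero at the start; "ft_torque": the same for the moment, N m; "opening": finger opening in m.
Only numpy, scipy, OpenCV 4.12 (cv2) and the standard library are available. Lean on these libraries where they do the work, as an engineer would, in place of code of your own. Each camera call takes 0.05 s, during which the arm holds its last target. There are 200 camera calls.

## Task

Fit the clean filter cassette on the bench dust extractor: lay it flat between the two guide rails on top, bead end leading, and slide it gently home under the two sprung clips until both have ridden over its raised bead and snapped down behind it, then let go. Work it in with the hand on the cassette only, never touching the clips, do not force it, and leave the other things on the bench where they are.

Things in the scene. Friction and masses are not known exactly. Their poses are not given: they have to be found in the camera images.
- cassette: Black moulded filter cassette with white pleats, loose, 120 to 210 g. Frame 150 (x) x 116 (y) x 10 mm thick; origin at the centre of its underside, z up. Its +x end leads when fitted and has the raised bead; the grip tab stands at the -x end. It lies flat on the bench at the start, tab up. Pressing it down or sideways while sliding adds drag.
- tab (a point): Middle of the cassette's upright grip tab, at x = -52, y = 0, z = 32 mm from the cassette's origin, axes as the cassette's. The tab is 12 mm thick (x), 44 mm wide (y) and rises from the frame's top at z = 10 mm to z = 43 mm.
- bead (a point): Top middle of the cassette's raised bead, at x = +70, y = 0, z = 15 mm from its origin. The bead runs across the frame (y), 5 mm thick (x = 67.5 to 72.5 mm), 5 mm above the frame's top, rounded in front and steep behind.
- unit: Fixed grey steel bench dust extractor, 260 (x) x 200 (y) x 90 mm high, origin at the centre of its underside. Cassettes slide in along its +x, starting from the open end of the rails at its -x side, which is towards the robot.
- seat (a point): Middle of the flat filter seat on top of the extractor, 90 mm above its underside, axes as the extractor's. A fitted cassette lies flat on the seat with its origin within about 7 mm of this point along x and its axes along these. A cassette lying flat with its origin at x = -26 mm or less is clear of the clips.
- rails (a point): Point on the seat midway between the front ends of the two guide rails, 115 mm before the seat point. From here the rails run 185 mm along +x, 9 mm high, inner faces 60 mm either side of this line, so the cassette has 2 mm play on each side. Flared ends reach 15 mm further towards -x.
- stop_nominal (a point): Drawn place of the end stop's face, 75 mm beyond the seat point, at seat height. The stop bar is 11 mm high and carries both clips; it is screwed down through slots, so the real stop and clips stand up to 6.2 mm nearer or farther along x. This is not measured: home must be felt or seen.
- clip_l (a joint): Left (+y) sprung leaf clip, rad: 0 at rest, nose 9.7 mm above the seat; 0.09 to 0.12 on top of the bead; about 0.01 once snapped down behind it. Its upturned lip points to -x. It begins to lift about 17 mm before the cassette meets the stop and snaps down in the last 2 mm. Pushing under both clips takes up to 12 to 15 N if the cassette is not pressed down.
- clip_r (a joint): Right (-y) clip, same as clip_l. The clips are 16 mm wide, 40 mm either side of the middle line, pivoted on the stop bar 33 mm behind the stop's face; the noses reach 9 mm, their lips 25 mm, in front of that face.
- glue: Bystander: white closed glue bottle, 70 mm across, 207 mm tall, origin at the centre of its base.
- sander: Bystander: cork sanding block, 110 x 62 x 28 mm, origin at the centre of its underside.
- square: Bystander: carpenter's square lying flat, dark wooden stock 110 mm long and steel blade 160 mm long, origin under the stock's middle.
Not all that is in view belongs to the job. Several things look just like the cassette: the one meant starts farthest to the robot's right.

How it is judged:
By the outcome, as a careful person would: the job done as asked, in the order asked, and still so for the second after the job is handed in, with the robot touching nothing.
It also fails if it takes over 64 s, if anything falls off the work surface, if the arm or the gripper's body presses on something with over 40 N, if the wrist force passes 120 N, or if a joint passes its speed limit or range.

## Working session

There is one attempt and no reset: what is moved stays moved. The work goes in short steps, Python scripts to look and compute and a tool call to move; the robot and the scene stay as the last step left them, time stands still between calls to the robot, and variables do not carry over. Pictures are saved under pics/ and viewed, about 8 in all and at most 12, crops included, and the job is handed in when it is done.

Besides the shell and the picture viewer there is one more tool, called after "Call:" as name([rows], argument=value, ...), one row to a line, values as JSON. jog_arm: Moves the arm, as the interface text tells. Its arguments: {"type":"object","properties":{"motion":{"type":"array"},"newtons":{"type":"number"}},"required":["motion"]}

```bash
mkdir -p pics
cat > h.py <<'E'
import numpy as np, cv2
from workcell import bot
from scipy.spatial.transform import Rotation as Ro
def grab(n,f):
    d=bot.grab_frame(n); cv2.imwrite('pics/'+f,d['img'][:,:,::-1]); return d
def ray(d,u,v,z):
    R=np.array(d['R']);t=np.array(d['t']);c=-R.T@t
    r=R.T@np.array([(u-d['cx'])/d['fx'],(v-d['cy'])/d['fy'],1]); return c+r*(z-c[2])/r[2]
def proj(d,X):
    p=np.array(d['R'])@np.array(X)+np.array(d['t']); return d['fx']*p[0]/p[2]+d['cx'],d['fy']*p[1]/p[2]+d['cy']
E
python3 - <<'E'
from h import *
import pickle
for n in('top','side'):
    d=grab(n,n+'1.png'); pickle.dump(d,open(n+'.pkl','wb')); print(n,-np.array(d['R']).T@d['t'],d['fx'],np.round(d['R'],3).tolist())
print(bot.get_obs())
E
```

```text
top [0.39069104 0.00382242 1.24120486] 575.5478176697931 [[0.014, -1.0, 0.004], [-0.994, -0.014, -0.106], [0.106, -0.003, -0.994]]
side [-0.00703645  0.98163402  0.71608526] 505.4171616897885 [[-0.883, -0.47, 0.007], [-0.233, 0.424, -0.875], [0.409, -0.774, -0.484]]
{'time': 0.1, 'joints': array([ 1.11207924,  0.38413159,  0.01638643,  1.37103558, -0.0063071 ,
        1.38819237, -0.04649073]), 'qd': array([ 0.00097119, -0.00161651,  0.00145223, -0.00364372, -0.00175252,
       -0.0009353 ,  0.00086788]), 'joint_efforts': array([ 3.77587843e-03, -6.29136229e+01,  8.47921092e-01, -3.72757745e+01,
        1.68823492e-02,  1.04684330e-02, -7.80831527e-06]), 'eef_pos': array([ 0.24083631, -0.57625248,  0.23039907]), 'eef_rot': array([ 9.80473593e-01,  1.96648917e-01, -1.78804685e-04, -8.40059419e-04]), 'ft_force': array([-0.37723718, -0.31944191,  0.10832996]), 'ft_torque': array([ 0.00152853, -0.02693626, -0.02446616]), 'opening': 0.08523744514392469}
```

View pics/top1.png

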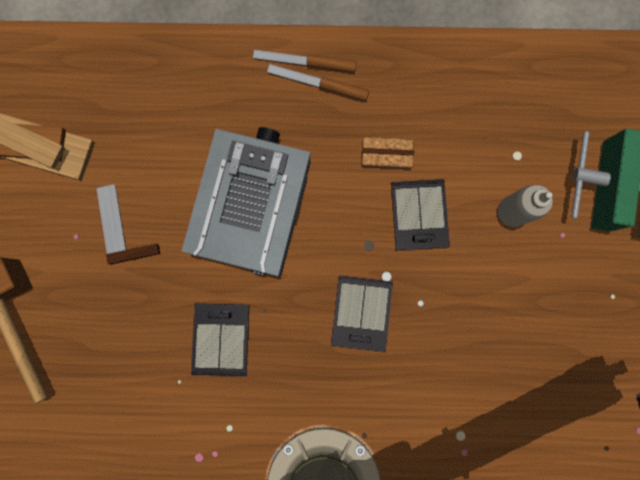

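View pics/side1.png

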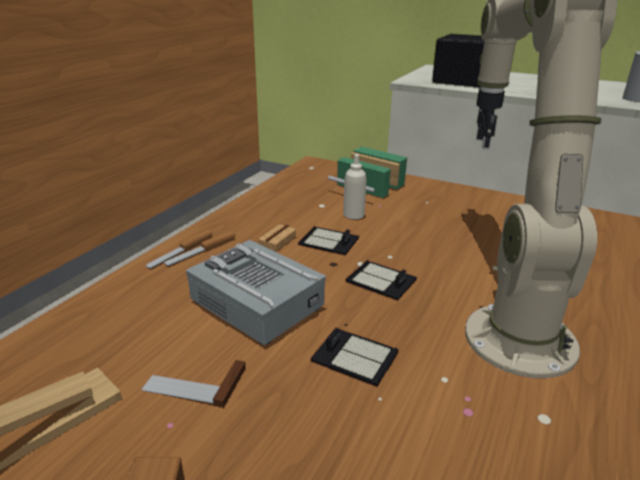

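The top view shows three cassettes. The one farthest right is at about (420,215), with its tab at the image bottom (-x). The extractor is at about (247,203) with its clips at the far (+x) end, and the glue bottle is at about (525,205).

Run:
```python
import cv2,numpy as np
i=cv2.imread('pics/top1.png')
a=cv2.resize(i[120:285,175:320],None,fx=3.6,fy=3.6,interpolation=cv2.INTER_CUBIC)
b=cv2.resize(i[170:260,380:460],None,fx=3.3,fy=3.3,interpolation=cv2.INTER_CUBIC)
o=np.zeros((600,800,3),np.uint8); o[:a.shape[0],:a.shape[1]]=a; o[:b.shape[0],530:530+b.shape[1]]=b
cv2.imwrite('pics/c1.png',o); print(a.shape,b.shape)
```

```text
(594, 522, 3) (297, 264, 3)
```

View pics/c1.png

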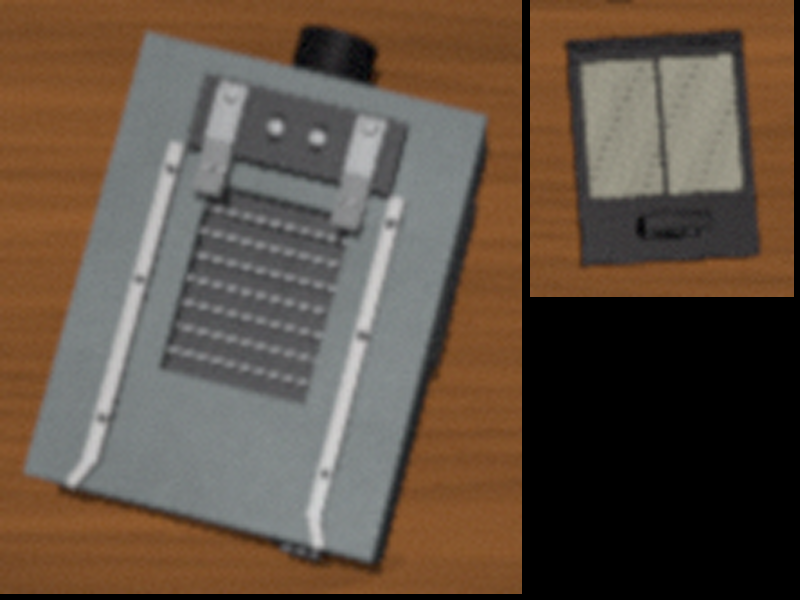

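The crop shows the extractor's top corners at (148,33), (487,117), (375,562) and (25,472). The cassette's corners are at (567,42), (741,33), (759,257) and (583,265). I'll fit rectangles to both.

```bash
cat >> h.py <<'E'
from scipy.optimize import least_squares
def fit(d,px,loc,z,g):  # pose x,y,yaw from pixels of body points
    loc=np.array(loc,float);px=np.array(px,float)
    def f(p):
        c,s=np.cos(p[2]),np.sin(p[2])
        return np.ravel([np.array(proj(d,[p[0]+c*a-s*b,p[1]+s*a+c*b,z+h]))-q for (a,b,h),q in zip(loc,px)])
    r=least_squares(f,g); return r.x,np.round(r.fun,1)
E
python3 - <<'E'
from h import *; import pickle
d=pickle.load(open('top.pkl','rb'))
U=[[174.6+u/3.6,119.6+v/3.6] for u,v in [(148,33),(487,117),(375,562),(25,472)]]
C=[[379.6+(u-530)/3.3,169.6+v/3.3] for u,v in [(567,42),(741,33),(759,257),(583,265)]]
print(fit(d,U,[(.13,.1,.09),(.13,-.1,.09),(-.13,-.1,.09),(-.13,.1,.09)],0,[.55,.1,-.2]))
print(fit(d,C,[(.075,.058,.01),(.075,-.058,.01),(-.075,-.058,.01),(-.075,.058,.01)],0,[.55,-.2,0]))
# rails: front/back ends of straight parts, center line z=.099 ; bend inner
R=[[174.6+u/3.6,119.6+v/3.6] for u,v in [(175,143),(396,198),(315,512),(93,458)]]
for r in R: print(ray(d,*r,.099))
E
```

```text
(array([ 0.57853457,  0.16574758, -0.23129287]), array([-0. , -0.2,  0.4, -0.3, -0.5, -0.1,  0.1,  0.6]))
(array([ 0.56737767, -0.19774025,  0.06854626]), array([-0.1, -0.4,  0.3, -0.5,  0.2,  0.2, -0.3,  0.7]))
[0.66181976 0.2141508  0.099     ]
[0.63220212 0.08937112 0.099     ]
[0.4555539  0.13021586 0.099     ]
[0.48370508 0.25359232 0.099     ]
```

Call:
jog_arm([
  [[0, 0, 0], [0, 0, -0.14], 1],
  [[0, 0, 0], [0, 0, -0.14], 1],
  [[0, 0, 0], [0, 0, -0.14], 1],
  [[0, 0, 0], [0, 0, -0.14], 1],
  [[0, 0, 0], [0, 0, -0.14], 1],
  [[0, 0, 0], [0, 0, -0.14], 1],
  [[0, 0, 0], [0, 0, -0.14], 1],
  [[0, 0, 0], [0, 0, -0.14], 1],
])

```text
time: 0.9
eef_pos: [0.2399, -0.574, 0.2253]
eef_rot: [0.712, 0.703, 0.002, -0.005]
ft_force: [0.2, -0.5, -0.4]
opening: 0.0855
```

```bash
cat >> h.py <<'E'
def togo(x,y,z,h):  # h = wanted heading of tool x
    o=bot.get_obs(); R=Ro.from_quat(o['eef_rot'])
    T=Ro.from_matrix(np.column_stack([[np.cos(h),np.sin(h),0],[np.sin(h),-np.cos(h),0],[0,0,-1]]))
    print('t',round(o['time'],2),'pos',np.round(o['eef_pos'],4),'F',np.round(o['ft_force'],1),'M',np.round(o['ft_torque'],2),'op',round(o['opening'],4),'j',np.round(o['joints'],2))
    e=np.array([x,y,z])-o['eef_pos']
    print('shift now-axes mm',np.round(R.inv().apply(e)*1000,1),'target-axes',np.round(T.inv().apply(e)*1000,1),'turn',np.round((R.inv()*T).as_rotvec(),3))
E
python3 - <<'E'
from h import *; import pickle
d=pickle.load(open('top.pkl','rb')); print('glue',ray(d,513,222,0))
togo(.5155,-.2013,.2,.0685+np.pi/2)
E
```

```text
glue [ 0.55543353 -0.40240736  0.        ]
t 0.9 pos [ 0.2399 -0.574   0.2253] F [ 0.2 -0.5 -0.4] M [-0.08 -0.    0.01] op 0.0855 j [ 1.24  0.4  -0.17  1.37  0.06  1.39  1.07]
shift now-axes mm [375.9 271.   27.7] target-axes [352.9 300.5  25.3] turn [-0.005 -0.01  -0.081]
```

Call:
jog_arm([
  [[0, 0, 0], [-0.005, -0.01, -0.08], 1],
  [[39, 30, 0], [0, 0, 0], 1],
  [[39, 30, 0], [0, 0, 0], 1],
  [[39, 30, 0], [0, 0, 0], 1],
  [[39, 30, 0], [0, 0, 0], 1],
  [[39, 30, 0], [0, 0, 0], 1],
  [[39, 30, 0], [0, 0, 0], 1],
  [[39, 30, 0], [0, 0, 0], 1],
])

```text
time: 1.7
eef_pos: [0.4257, -0.2853, 0.2199]
eef_rot: [0.686, 0.728, -0.001, -0.004]
ft_force: [1.7, -1.2, 0.6]
opening: 0.0852
```

Run:
```python
from h import *
togo(.5155,-.2013,.1,.0685+np.pi/2)
```

```text
t 1.7 pos [ 0.4257 -0.2853  0.2199] F [ 1.7 -1.2  0.6] M [-0.05  0.04 -0.02] op 0.0852 j [ 0.87  0.18 -0.39  1.67  0.07  1.31  0.53]
shift now-axes mm [ 78.   95.4 119.5] target-axes [ 77.6  95.3 119.9] turn [-0.007 -0.004 -0.009]
```

Call:
jog_arm([
  [[20, 24, 25], [0, 0, -0.01], 1],
  [[20, 24, 25], [0, 0, 0], 1],
  [[20, 24, 25], [0, 0, 0], 1],
  [[18, 23, 25], [0, 0, 0], 1],
  [[0, 0, 0], [0, 0, 0], 1],
])

```text
time: 2.2
eef_pos: [0.5212, -0.1877, 0.1168]
eef_rot: [0.677, 0.736, 0.0, -0.003]
ft_force: [-0.1, 0.2, 0.2]
opening: 0.0854
```

Run:
```python
from h import *
d=grab('side','side2.png'); e=grab('top','top2.png')
togo(.5155,-.2013,.02,.0685+np.pi/2)
u,v=map(int,proj(d,[.5155,-.2013,.05]));s=d['img'][max(0,v-60):v+60,u-70:u+70,::-1]
u,v=map(int,proj(e,[.5155,-.2013,.05]));q=e['img'][max(0,v-60):v+60,u-60:u+60,::-1]
o=np.zeros((480,800,3),np.uint8)
for im,x in((s,0),(q,430)):
    a=cv2.resize(im,None,fx=3,fy=3,interpolation=cv2.INTER_CUBIC); a=a[:, :800-x]; o[:a.shape[0],x:x+a.shape[1]]=a
cv2.imwrite('pics/c2.png',o)
```

```text
t 2.3 pos [ 0.5205 -0.1919  0.1196] F [-0.2 -0.1 -0.1] M [-0.04  0.03 -0.01] op 0.0855 j [ 0.67  0.35 -0.46  1.7   0.17  1.13  0.24]
shift now-axes mm [-9.  -5.6 99.6] target-axes [-9.  -5.6 99.6] turn [-0.002 -0.001  0.009]
```

View pics/c2.png

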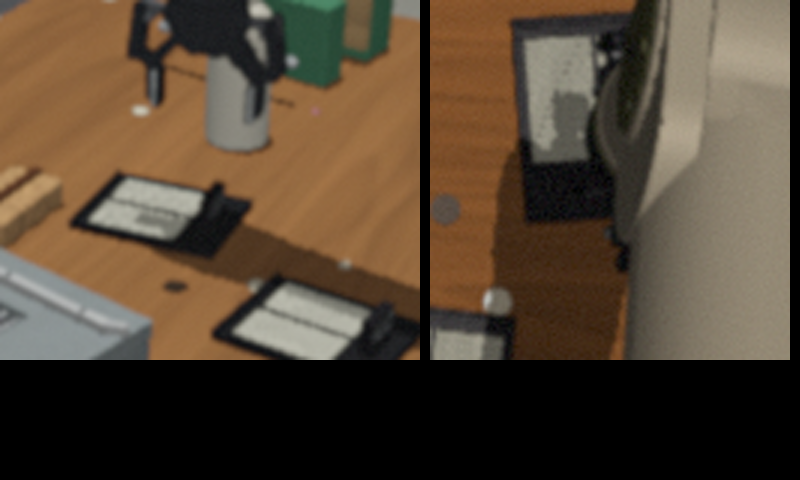

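Call:
jog_arm([
  [[-9, -5, 30], [0, 0, 0.009], 1],
  [[0, 0, 35], [0, 0, 0], 1],
  [[0, 0, 20], [0, 0, 0], 1],
  [[0, 0, 0], [0, 0, 0], 1],
])

```text
time: 2.7
eef_pos: [0.5163, -0.2089, 0.0366]
eef_rot: [0.685, 0.728, -0.001, 0.003]
ft_force: [-0.4, 0.9, 0.7]
opening: 0.085
```

Run:
```python
from h import *
togo(.5155,-.2013,.017,.0685+np.pi/2)
```

```text
t 2.7 pos [ 0.5163 -0.2089  0.0366] F [-0.4  0.9  0.7] M [0.03 0.   0.03] op 0.085 j [ 0.67  0.45 -0.42  1.78  0.23  0.96  0.21]
shift now-axes mm [ 7.8 -0.4 19.6] target-axes [ 7.7 -0.2 19.6] turn [ 0.004  0.006 -0.008]
```

Call:
jog_arm([
  [[6, 0, 10], [0.004, 0.006, -0.008], 1],
  [[0, 0, 5], [0, 0, 0], 1],
  [[0, 0, 0], [0, 0, 0], 1],
])

```text
time: 3.0
eef_pos: [0.5169, -0.2055, 0.0241]
eef_rot: [0.683, 0.73, 0.0, 0.002]
ft_force: [-0.5, 0.2, 0.0]
opening: 0.0853
```

Run:
```python
from h import *
togo(.5155,-.2013,.017,.0685+np.pi/2)
```

```text
t 3.0 pos [ 0.5169 -0.2055  0.0241] F [-0.5  0.2  0. ] M [0.01 0.06 0.  ] op 0.0853 j [ 0.66  0.47 -0.42  1.79  0.23  0.93  0.2 ]
shift now-axes mm [ 4.3 -1.1  7.1] target-axes [ 4.3 -1.1  7.1] turn [ 0.003  0.003 -0.003]
```

Call:
jog_arm([
  [[4, -1, 6], [0.003, 0.003, -0.003], 1],
  [[0, 0, 0], [0, 0, 0], 1],
  [[0, 0, 0], [0, 0, 0], 0.2],
  [[0, 0, 0], [0, 0, 0], -0.4],
  [[0, 0, 0], [0, 0, 0], -1],
  [[0, 0, 0], [0, 0, 0], -1],
  [[0, 0, 0], [0, 0, 0], -1],
], newtons=40)

```text
time: 3.7
eef_pos: [0.5173, -0.2016, 0.0203]
eef_rot: [0.682, 0.731, 0.001, 0.002]
ft_force: [-9.2, -0.8, 4.4]
opening: 0.0124
```

Run:
```python
from h import *
togo(.5155,-.2013,.017,.0685+np.pi/2)
```

```text
t 3.7 pos [ 0.5173 -0.2016  0.0203] F [-9.2 -0.8  4.4] M [0.05 1.78 0.07] op 0.0124 j [ 0.65  0.47 -0.42  1.79  0.24  0.93  0.2 ]
shift now-axes mm [ 0.4 -1.8  3.3] target-axes [ 0.4 -1.8  3.3] turn [0.003 0.001 0.001]
```

Call:
jog_arm([
  [[0, 0, 0], [0, 0, 0], -1],
  [[0, 0, -15], [0, 0, 0], -1],
  [[0, 0, -40], [0, 0, 0], -1],
  [[0, 0, -40], [0, 0, 0], -1],
  [[0, 0, -40], [0, 0, 0], -1],
  [[0, 0, 0], [0, 0, 0], -1],
  [[0, 0, 0], [0, 0, 0], -1],
], newtons=50)

```text
time: 4.4
eef_pos: [0.5148, -0.2004, 0.1628]
eef_rot: [0.682, 0.732, 0.0, -0.0]
ft_force: [-0.6, 0.5, -3.1]
opening: 0.011
```

Run:
```python
from h import *
# target above entry: origin u=-60 from seat -> tab at -112
a=-.229; S=np.array([.5785,.1657]); p=S+(-.112)*np.array([np.cos(a),np.sin(a)]); print(p)
togo(*p,.17,a+np.pi/2)
```

```text
[0.46942388 0.19112442]
t 4.4 pos [ 0.5148 -0.2004  0.1628] F [-0.6  0.5 -3.1] M [-0.03  0.15 -0.03] op 0.011 j [ 0.69  0.31 -0.46  1.66  0.14  1.21  0.27]
shift now-axes mm [393.8 -17.6  -6.8] target-axes [ 371.  -133.1   -7.2] turn [-0.    -0.001  0.3  ]
```

Call:
jog_arm([
  [[0, 0, -4], [0, 0, 0.1], -1],
  [[0, 0, -4], [0, 0, 0.1], -1],
  [[0, 0, 0], [0, 0, 0.1], -1],
  [[30, -11, 0], [0, 0, 0], -1],
  [[40, -14, 0], [0, 0, 0], -1],
  [[40, -14, 0], [0, 0, 0], -1],
  [[40, -14, 0], [0, 0, 0], -1],
  [[40, -14, 0], [0, 0, 0], -1],
])

```text
time: 5.2
eef_pos: [0.4899, -0.0012, 0.1651]
eef_rot: [0.792, 0.611, -0.005, -0.005]
ft_force: [1.1, 0.0, -2.0]
opening: 0.0113
```

Call:
jog_arm([
  [[40, -14, 0], [0, 0, 0], -1],
  [[40, -14, 0], [0, 0, 0], -1],
  [[40, -14, 0], [0, 0, 0], -1],
  [[25, -9, 0], [0, 0, 0], -1],
  [[0, 0, 0], [0, 0, 0], -1],
  [[0, 0, 0], [0, 0, 0], -1],
])

```text
time: 5.8
eef_pos: [0.4693, 0.1648, 0.1613]
eef_rot: [0.788, 0.615, -0.008, -0.008]
ft_force: [-0.2, -0.6, -1.1]
opening: 0.0113
```

Run:
```python
from h import *
togo(.4694,.1911,.17,-.229+np.pi/2)
```

```text
t 5.8 pos [0.4693 0.1648 0.1613] F [-0.2 -0.6 -1.1] M [ 0.01  0.03 -0.03] op 0.0113 j [ 0.19  0.23 -0.67  1.77  0.14  1.21 -0.76]
shift now-axes mm [25.5 -6.4 -8.6] target-axes [25.6 -5.8 -8.7] turn [-0.023  0.003 -0.016]
```

Call:
jog_arm([
  [[24, -6, 0], [-0.02, 0.003, -0.016], -1],
  [[0, 0, 0], [0, 0, 0], -1],
  [[0, 0, 0], [0, 0, 0], -1],
])

```text
time: 6.1
eef_pos: [0.4691, 0.1862, 0.1595]
eef_rot: [0.784, 0.62, -0.003, -0.001]
ft_force: [0.6, -0.0, -2.4]
opening: 0.0111
```

Run:
```python
from h import *; import pickle
togo(.4694,.1911,.17,-.229+np.pi/2)
d=grab('side','side3.png'); e=grab('top','top3.png'); pickle.dump((d,e),open('s3.pkl','wb'))
o=np.zeros((600,800,3),np.uint8)
u,v=map(int,proj(d,[.53,.17,.12])); print('side org',u-75,v-70)
s=d['img'][v-70:v+70,u-75:u+75,::-1]
u,v=map(int,proj(e,[.54,.17,.12])); print('top org',u-65,v-95)
q=e['img'][v-95:v+85,u-65:u+65,::-1]
for im,x,f in((s,0,2.7),(q,410,3)):
    a=cv2.resize(im,None,fx=f,fy=f,interpolation=cv2.INTER_CUBIC); a=a[:600,:800-x]; o[:a.shape[0],x:x+a.shape[1]]=a
cv2.imwrite('pics/c3.png',o)
```

```text
t 6.1 pos [0.4691 0.1862 0.1595] F [ 0.6 -0.  -2.4] M [0.02 0.06 0.03] op 0.0111 j [ 0.15  0.24 -0.68  1.77  0.16  1.19 -0.81]
shift now-axes mm [  4.8  -0.9 -10.5] target-axes [  4.8  -0.8 -10.5] turn [-0.005  0.003 -0.004]
side org 195 196
top org 176 122
```

View pics/c3.png

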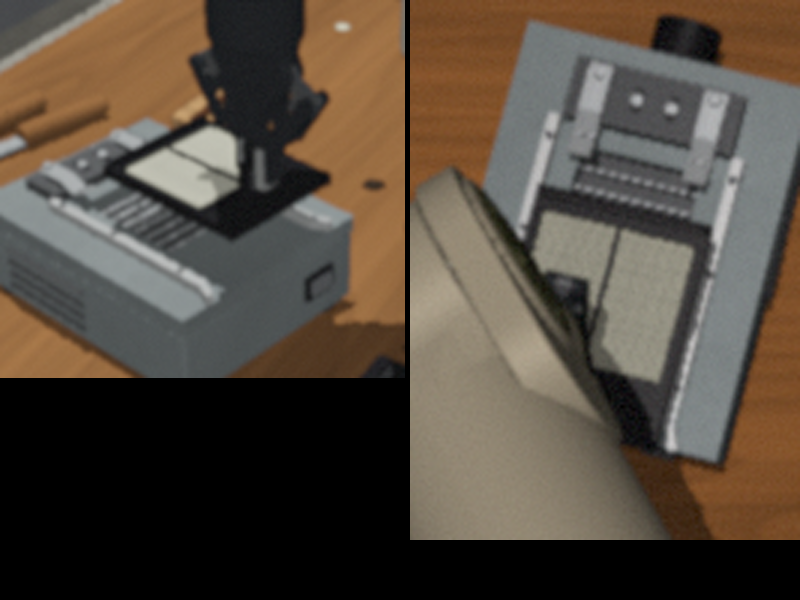

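The cassette is in the grip and roughly level over the rails. Its corners in the side crop are (108,172), (232,238), (330,178) and (205,112). In the top crop its leading corners are (540,188) and (713,232).

```bash
cat > m.py <<'E'
from h import *
def fit6(side,top,obs,g):  # obs: (cam,(u,v),(a,b,c)) -> pos, rotvec small (roll,pitch,yaw)
    cams={'s':side,'t':top}
    def f(p):
        R=Ro.from_euler('ZYX',p[3:]).as_matrix()
        return np.ravel([np.array(proj(cams[c],p[:3]+R@np.array(L)))-q for c,q,L in obs])
    r=least_squares(f,g,loss='soft_l1'); return r.x,np.round(f(r.x).reshape(-1,2),1)
E
python3 - <<'E'
from m import *; import pickle
d,e=pickle.load(open('s3.pkl','rb'))
S=lambda u,v:(194.6+u/2.7,195.6+v/2.7); T=lambda u,v:(175.7+(u-410)/3,121.7+v/3)
obs=[('s',S(108,172),(.075,.058,.01)),('s',S(232,238),(-.075,.058,.01)),('s',S(330,178),(-.075,-.058,.01)),('s',S(205,112),(.075,-.058,.01)),
('t',T(540,188),(.075,.058,.01)),('t',T(713,232),(.075,-.058,.01))]
p,r=fit6(d,e,obs,[.52,.17,.15,-.23,0,0]); print(np.round(p,4)); print(r.tolist())
a=-.23; S0=np.array([.5785,.1657]); D=p[:2]-S0; print('along,lat mm',1e3*(D[0]*np.cos(a)+D[1]*np.sin(a)),1e3*(-D[0]*np.sin(a)+D[1]*np.cos(a)))
obs=[('s',S(183,322),(-.13,.1,.09)),('s',S(352,218),(-.13,-.1,.09)),('t',T(528,21),(.13,.1,.09)),('t',T(722,465),(-.13,-.1,.09))]
p,r=fit6(d,e,obs,[.5785,.1657,0,-.23,0,0]);print(np.round(p,4)); print(r.tolist())
# rail outlines in top pic, right rail ends centre-line predicted
c,s=np.cos(a),np.sin(a)
for x in(-.115,.07):
  for y in(.0625,-.0625):
    u,v=proj(e,[S0[0]+c*x-s*y,S0[1]+s*x+c*y,.099]); print(x,y,'crop',round((u-175.7)*3+410),round((v-121.7)*3))
E
```

```text
[ 0.5148  0.1734  0.1352 -0.243  -0.0118 -0.0512]
[[-1.9, -0.8], [-0.1, 0.8], [1.2, -0.9], [-0.1, 0.9], [0.2, 0.1], [0.0, 0.0]]
along,lat mm -63.77401159767254 -7.010034643397208
[ 5.804e-01  1.656e-01 -2.000e-04 -2.267e-01 -3.110e-02  1.300e-02]
[[0.4, -0.0], [0.4, 0.1], [0.1, -0.1], [-0.5, -0.7]]
-0.115 0.0625 crop 485 380
-0.115 -0.0625 crop 668 425
0.07 0.0625 crop 558 114
0.07 -0.0625 crop 737 158
```

Call:
jog_arm([
  [[6, 0, 15], [-0.005, 0.003, -0.003], -1],
  [[0, 0, 13], [0, 0, 0], -1],
  [[0, 0, 0], [0, 0, 0], -1],
  [[0, 0, 0], [0, 0, 0], -1],
])

```text
time: 6.6
eef_pos: [0.4714, 0.1887, 0.1305]
eef_rot: [0.785, 0.619, -0.0, 0.0]
ft_force: [-0.3, -0.1, -1.6]
opening: 0.0111
```

```bash
cat > c.py <<'E'
from m import *; import pickle,sys
n=sys.argv[1]
togo(.4694,.1911,.17,-.229+np.pi/2)
d=grab('side','side%s.png'%n); e=grab('top','top%s.png'%n); pickle.dump((d,e),open('s%s.pkl'%n,'wb'))
o=np.zeros((600,800,3),np.uint8)
s=d['img'][226:346,195:335,::-1]; q=e['img'][122:287,176:306,::-1]
for im,x,f in((s,0,3.1),(q,435,3.6)):
    a=cv2.resize(im,None,fx=f,fy=f,interpolation=cv2.INTER_CUBIC); a=a[:600,:800-x]; o[:a.shape[0],x:x+a.shape[1]]=a
cv2.imwrite('pics/c%s.png'%n,o)
E
python3 c.py 4
```

```text
t 6.6 pos [0.4714 0.1887 0.1305] F [-0.3 -0.1 -1.6] M [0.02 0.07 0.06] op 0.0111 j [ 0.14  0.28 -0.67  1.8   0.19  1.13 -0.84]
shift now-axes mm [  1.8  -2.5 -39.5] target-axes [  1.9  -2.5 -39.5] turn [ 0.     0.001 -0.006]
```

View pics/c4.png

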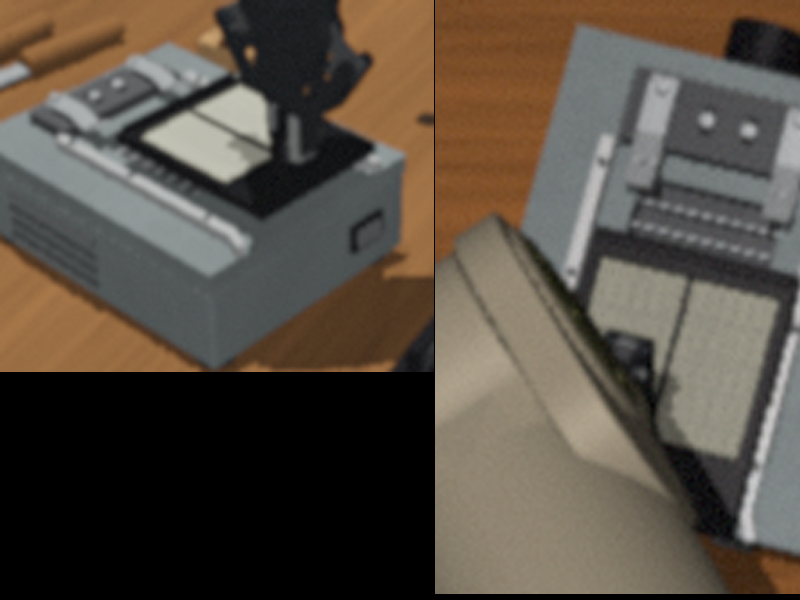

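Run:
```python
from m import *; import pickle
d,e=pickle.load(open('s4.pkl','rb'))
a=cv2.resize(e['img'][165:280,215:305,::-1],None,fx=5.2,fy=5.2,interpolation=cv2.INTER_CUBIC)
b=cv2.resize(d['img'][240:305,225:325,::-1],None,fx=3.2,fy=3.2,interpolation=cv2.INTER_CUBIC)
o=np.zeros((600,800,3),np.uint8);o[:a.shape[0],:a.shape[1]]=a;o[:b.shape[0],475:475+b.shape[1]]=b
o=cv2.convertScaleAbs(o,alpha=1.6,beta=15)
cv2.imwrite('pics/c5.png',o)
```

```text
(no output)
```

View pics/c5.png

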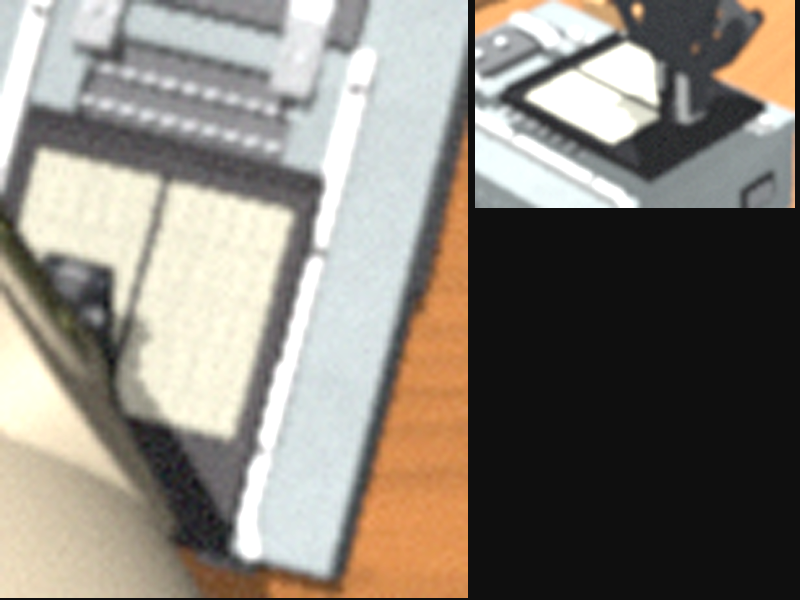

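Call:
jog_arm([
  [[4.2, 0, 3], [0, 0, -0.005], -1],
  [[0, 0, 0], [0, 0, 0], -1],
  [[0, 0, 0], [0, 0, 0], -1],
])

```text
time: 7.0
eef_pos: [0.4734, 0.1933, 0.1286]
eef_rot: [0.784, 0.621, 0.001, 0.001]
ft_force: [0.0, 0.1, -2.2]
opening: 0.0106
```

Run:
```python
from h import *
togo(.4724,.1928,.11,-.229+np.pi/2)
```

```text
t 7.0 pos [0.4734 0.1933 0.1286] F [ 0.   0.1 -2.2] M [0.02 0.02 0.01] op 0.0106 j [ 0.13  0.29 -0.67  1.8   0.2   1.12 -0.84]
shift now-axes mm [-0.7 -0.9 18.6] target-axes [-0.7 -0.8 18.6] turn [ 0.002 -0.    -0.001]
```

Call:
jog_arm([
  [[-0.5, 0, 5], [0, 0, 0], -1],
  [[0, 0, 3], [0, 0, 0], -1],
  [[0, 0, 0], [0, 0, 0], -1],
])

```text
time: 7.3
eef_pos: [0.4734, 0.193, 0.1202]
eef_rot: [0.784, 0.621, 0.001, 0.001]
ft_force: [-0.1, -0.4, -2.2]
opening: 0.0112
```

Call:
jog_arm([
  [[0, 0, 3], [0, 0, 0], -1],
  [[0, 0, 0], [0, 0, 0], -1],
])

```text
time: 7.5
eef_pos: [0.4732, 0.1929, 0.1168]
eef_rot: [0.784, 0.621, 0.001, 0.001]
ft_force: [-0.3, -0.1, -1.2]
opening: 0.0108
```

Call:
jog_arm([
  [[0, 0, 3], [0, 0, 0], -1],
  [[0, 0, 0], [0, 0, 0], -1],
])

```text
time: 7.7
eef_pos: [0.4732, 0.1928, 0.1135]
eef_rot: [0.784, 0.621, 0.001, 0.001]
ft_force: [0.8, 0.2, -1.3]
opening: 0.0108
```

Call:
jog_arm([
  [[0, 0, 1.5], [0, 0, 0], -1],
  [[0, 0, 0], [0, 0, 0], -1],
])

```text
time: 7.9
eef_pos: [0.4733, 0.1929, 0.1119]
eef_rot: [0.784, 0.621, 0.001, 0.001]
ft_force: [-0.4, -0.9, -1.4]
opening: 0.011
```

Call:
jog_arm([
  [[0, 0, 1.5], [0, 0, 0], -1],
  [[0, 0, 0], [0, 0, 0], -1],
])

```text
time: 8.1
eef_pos: [0.4736, 0.193, 0.1106]
eef_rot: [0.784, 0.621, 0.001, 0.001]
ft_force: [-0.1, 0.2, -2.0]
opening: 0.0112
```

```bash
python3 c.py 6
python3 - <<'E'
from h import *
togo(.4724,.1928,.11,-.229+np.pi/2)
E
```

```text
t 8.1 pos [0.4736 0.193  0.1106] F [-0.1  0.2 -2. ] M [0.01 0.08 0.05] op 0.0112 j [ 0.12  0.31 -0.67  1.82  0.21  1.09 -0.86]
shift now-axes mm [ -2.7  -3.4 -59.4] target-axes [ -2.8  -3.6 -59.4] turn [ 0.003 -0.001 -0.001]
t 8.2 pos [0.4735 0.193  0.1105] F [ 0.2 -0.8 -0.7] M [0.04 0.09 0.04] op 0.0113 j [ 0.12  0.31 -0.67  1.82  0.21  1.09 -0.86]
shift now-axes mm [-0.4 -1.   0.5] target-axes [-0.4 -1.   0.5] turn [ 0.003 -0.001 -0.001]
```

View pics/c6.png

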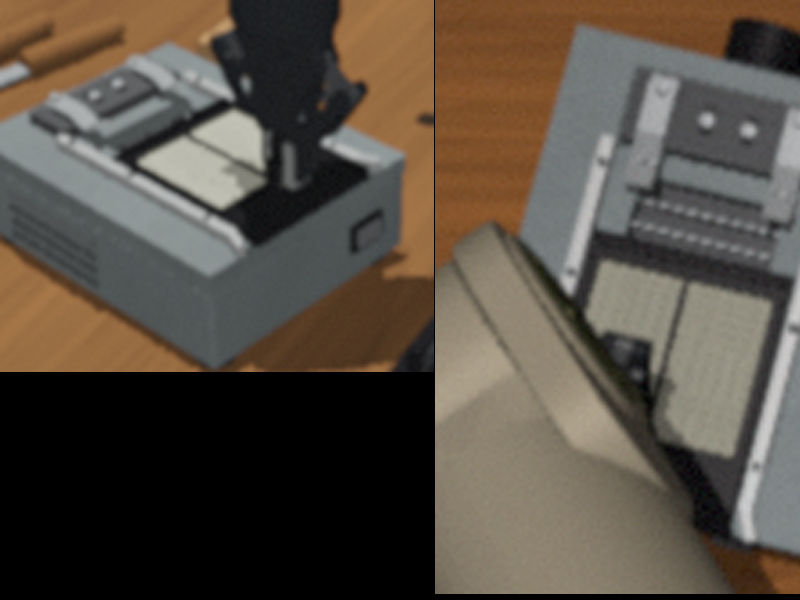

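The cassette now lies between the rails, almost on the seat. I'll feel for contact next.

Call:
jog_arm([
  [[0, 0, 1], [0, 0, 0], -1],
  [[0, 0, 0], [0, 0, 0], -1],
])

```text
time: 8.4
eef_pos: [0.4736, 0.1931, 0.1107]
eef_rot: [0.784, 0.621, 0.001, 0.001]
ft_force: [0.1, 0.1, -2.3]
opening: 0.011
```

Call:
jog_arm([
  [[0, 0, 1], [0, 0, 0], -1],
  [[0, 0, 0], [0, 0, 0], -1],
])

```text
time: 8.6
eef_pos: [0.4738, 0.1932, 0.1105]
eef_rot: [0.784, 0.621, 0.002, 0.002]
ft_force: [-0.2, 0.7, -1.9]
opening: 0.0109
```

Call:
jog_arm([
  [[0, 0, 1], [0, 0, 0], -1],
  [[0, 0, 0], [0, 0, 0], -1],
])

```text
time: 8.8
eef_pos: [0.474, 0.1932, 0.1105]
eef_rot: [0.784, 0.621, 0.002, 0.002]
ft_force: [-0.7, 0.5, -1.2]
opening: 0.0108
```

Call:
jog_arm([
  [[0, 6, 0], [0, 0, 0], -1],
  [[0, 6, 0], [0, 0, 0], -1],
  [[0, 6, 0], [0, 0, 0], -1],
  [[0, 0, 0], [0, 0, 0], -1],
])

```text
time: 9.2
eef_pos: [0.4931, 0.189, 0.1104]
eef_rot: [0.784, 0.621, 0.002, 0.002]
ft_force: [-0.0, -1.7, 2.3]
opening: 0.0109
```

```bash
cat >> h.py <<'E'
def rel(a=-.229):
    o=bot.get_obs(); D=o['eef_pos'][:2]-np.array([.5785,.1657]); F=o['ft_force']; c,s=np.cos(a),np.sin(a)
    R=Ro.from_quat(o['eef_rot']).as_matrix()
    print('t',round(o['time'],2),'origin along %.1f lat %.1f z %.1f'%(1e3*(D[0]*c+D[1]*s)+52,1e3*(-D[0]*s+D[1]*c),1e3*o['eef_pos'][2]),'F along %.1f lat %.1f z %.1f'%(F[0]*c+F[1]*s,-F[0]*s+F[1]*c,F[2]),'M',np.round(o['ft_torque'],2),'yaw %.4f'%(np.arctan2(R[1,0],R[0,0])-np.pi/2),'tilt',np.round(R[:2,2],4))
E
python3 -c "from h import *;rel()"
```

```text
t 9.2 origin along -36.5 lat 3.3 z 110.4 F along 0.4 lat -1.7 z 2.3 M [-0.27  0.07 -0.1 ] yaw -0.2301 tilt [ 0.0048 -0.0006]
```

Call:
jog_arm([
  [[-1, 3, -0.5], [0, 0, 0], -1],
  [[0, 4, 0], [0, 0, 0], -1],
  [[0, 4, 0], [0, 0, 0], -1],
  [[0, 0, 0], [0, 0, 0], -1],
])

```text
time: 9.6
eef_pos: [0.5047, 0.1849, 0.1105]
eef_rot: [0.784, 0.621, 0.002, 0.002]
ft_force: [0.1, 0.3, 0.6]
opening: 0.0109
```

```bash
python3 -c "from h import *;rel()"
```

```text
t 9.6 origin along -24.2 lat 1.9 z 110.5 F along 0.1 lat 0.3 z 0.6 M [-0.16 -0.01  0.03] yaw -0.2306 tilt [ 0.0043 -0.0005]
```

Call:
jog_arm([
  [[0, 3, 0], [0, 0, 0], -1],
  [[0, 3, 0], [0, 0, 0], -1],
  [[0, 0, 0], [0, 0, 0], -1],
])

```text
time: 9.9
eef_pos: [0.5089, 0.184, 0.1104]
eef_rot: [0.783, 0.621, -0.0, 0.001]
ft_force: [0.9, -0.5, -0.3]
opening: 0.0108
```

Call:
jog_arm([
  [[0, 3, 0], [0, 0, 0], -1],
  [[0, 0, 0], [0, 0, 0], -1],
])

```text
time: 10.1
eef_pos: [0.5098, 0.184, 0.1105]
eef_rot: [0.783, 0.622, -0.002, -0.0]
ft_force: [2.4, -1.1, -0.8]
opening: 0.0112
```

```bash
python3 -c "from h import *;rel()"
```

```text
t 10.1 origin along -19.1 lat 2.2 z 110.5 F along 2.6 lat -0.6 z -0.8 M [-0.34 -0.69 -0.16] yaw -0.2282 tilt [-0.0031 -0.0015]
```

Call:
jog_arm([
  [[0, 4, 0], [0, 0, 0], -1],
])

```text
time: 10.2
eef_pos: [0.5114, 0.1839, 0.1104]
eef_rot: [0.783, 0.623, -0.003, -0.001]
ft_force: [-17.9, 0.8, 11.2]
opening: 0.0107
```

Call:
jog_arm([
  [[0, 4, 0], [0, 0, 0], -1],
])

```text
time: 10.3
eef_pos: [0.5124, 0.184, 0.1104]
eef_rot: [0.782, 0.623, -0.006, -0.003]
ft_force: [-20.2, 0.0, 14.2]
opening: 0.0108
```

```bash
python3 -c "from h import *;rel()"; python3 c.py 7
```

```text
t 10.3 origin along -16.6 lat 2.8 z 110.4 F along -19.6 lat -4.6 z 14.2 M [-0.08  3.6  -0.29] yaw -0.2248 tilt [-0.0123 -0.0025]
t 10.3 pos [0.5124 0.184  0.1104] F [-20.2   0.   14.2] M [-0.08  3.6  -0.29] op 0.0108 j [ 0.12  0.39 -0.64  1.72  0.25  1.13 -0.82]
shift now-axes mm [ -3.  -44.1 -59. ] target-axes [ -2.9 -43.5 -59.6] turn [-0.011  0.005  0.004]
```

View pics/c7.png

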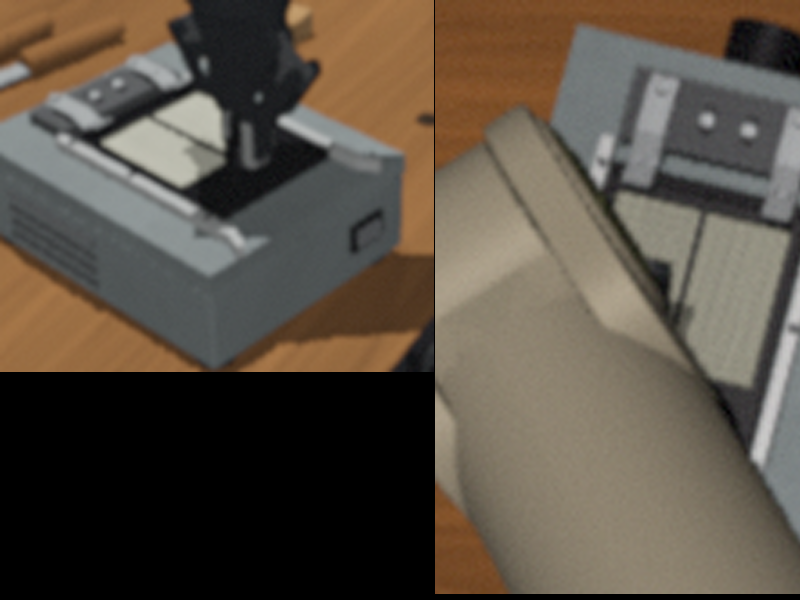

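Call:
jog_arm([
  [[-0.7, 2.5, -2], [-0.012, 0, 0.004], -1],
])

```text
time: 10.5
eef_pos: [0.5129, 0.1836, 0.1118]
eef_rot: [0.783, 0.622, -0.003, 0.001]
ft_force: [-4.3, 1.5, -3.9]
opening: 0.0111
```

```bash
python3 -c "from h import *;rel()"
```

```text
t 10.5 origin along -15.9 lat 2.6 z 111.8 F along -4.6 lat 0.5 z -3.9 M [ 0.65  1.27 -0.05] yaw -0.2274 tilt [-0.004 -0.005]
```

Call:
jog_arm([
  [[-0.5, 3, -1.5], [-0.01, 0, 0.003], -1],
])

```text
time: 10.6
eef_pos: [0.5131, 0.1832, 0.112]
eef_rot: [0.783, 0.622, -0.002, 0.003]
ft_force: [-8.1, 2.6, -5.6]
opening: 0.011
```

```bash
python3 -c "from h import *;rel()"
```

```text
t 10.6 origin along -15.6 lat 2.2 z 112.0 F along -8.5 lat 0.6 z -5.6 M [0.96 2.36 0.04] yaw -0.2289 tilt [ 0.0009 -0.0073]
```

Call:
jog_arm([
  [[0, 4, -0.5], [-0.004, 0.005, 0], -1],
])

```text
time: 10.7
eef_pos: [0.5136, 0.1834, 0.111]
eef_rot: [0.782, 0.623, -0.001, 0.001]
ft_force: [-12.7, 2.3, -0.3]
opening: 0.0109
```

Call:
jog_arm([
  [[0, 4, -0.5], [-0.004, 0.003, 0], -1],
])

```text
time: 10.8
eef_pos: [0.5138, 0.1834, 0.1104]
eef_rot: [0.782, 0.624, -0.002, 0.0]
ft_force: [-19.7, -0.3, 15.3]
opening: 0.0106
```

```bash
python3 -c "from h import *;rel()"
```

```text
t 10.8 origin along -15.0 lat 2.5 z 110.4 F along -19.1 lat -4.8 z 15.3 M [-0.19  4.04 -0.17] yaw -0.2241 tilt [-0.0028 -0.0023]
```

Call:
jog_arm([
  [[-0.6, 5, -1.5], [-0.004, 0, 0.005], -1],
])

```text
time: 10.9
eef_pos: [0.5145, 0.1831, 0.1107]
eef_rot: [0.782, 0.623, -0.003, -0.001]
ft_force: [-15.9, 3.6, 3.6]
opening: 0.0108
```

Call:
jog_arm([
  [[-0.6, 5, -1.3], [-0.004, 0, 0.004], -1],
])

```text
time: 11.0
eef_pos: [0.5151, 0.1832, 0.1109]
eef_rot: [0.783, 0.622, -0.005, -0.001]
ft_force: [-17.2, 2.3, 5.0]
opening: 0.0113
```

```bash
python3 -c "from h import *;rel()"
```

```text
t 11.0 origin along -13.7 lat 2.7 z 110.9 F along -17.2 lat -1.6 z 5.0 M [ 0.85  3.31 -0.11] yaw -0.2270 tilt [-0.0099 -0.0041]
```

Call:
jog_arm([
  [[-0.9, 5, -1.8], [-0.012, 0.002, 0.003], -1],
  [[-0.7, 5, -1.5], [-0.008, 0.002, 0.003], -1],
])

```text
time: 11.2
eef_pos: [0.516, 0.1829, 0.1111]
eef_rot: [0.782, 0.623, -0.004, 0.0]
ft_force: [-17.1, 2.3, 2.4]
opening: 0.0109
```

```bash
python3 -c "from h import *;rel()"
```

```text
t 11.2 origin along -12.8 lat 2.6 z 111.1 F along -17.2 lat -1.6 z 2.4 M [ 0.9   3.57 -0.14] yaw -0.2265 tilt [-0.0055 -0.0045]
```

Call:
jog_arm([
  [[-0.7, 5, -1.5], [-0.006, 0.002, 0.003], -1],
  [[-0.7, 5, -1.5], [-0.006, 0.002, 0.003], -1],
])

```text
time: 11.4
eef_pos: [0.516, 0.1829, 0.111]
eef_rot: [0.782, 0.623, -0.005, -0.002]
ft_force: [-19.2, 2.8, 4.5]
opening: 0.0106
```

```bash
python3 -c "from h import *;rel()"
```

```text
t 11.4 origin along -12.8 lat 2.6 z 111.0 F along -19.3 lat -1.6 z 4.5 M [ 0.71  3.62 -0.12] yaw -0.2254 tilt [-0.01   -0.0034]
```

Call:
jog_arm([
  [[-1.2, 5, -2.6], [-0.015, 0.002, 0.003], -1],
  [[-1.2, 5.5, -2.2], [-0.01, 0.002, 0.003], -1],
])

```text
time: 11.6
eef_pos: [0.5167, 0.182, 0.112]
eef_rot: [0.782, 0.623, -0.002, 0.001]
ft_force: [-15.4, 5.5, -2.3]
opening: 0.0107
```

```bash
python3 -c "from h import *;rel()"
```

```text
t 11.6 origin along -11.9 lat 1.9 z 112.0 F along -16.2 lat 1.9 z -2.3 M [ 1.32  3.68 -0.01] yaw -0.2244 tilt [-0.0016 -0.0044]
```

Call:
jog_arm([
  [[-0.7, 5.5, -1.7], [-0.008, 0.004, 0.006], -1],
  [[-0.7, 5.5, -1.7], [-0.008, 0.003, 0.004], -1],
])

```text
time: 11.8
eef_pos: [0.5168, 0.1822, 0.1112]
eef_rot: [0.782, 0.623, -0.002, -0.001]
ft_force: [-17.2, 4.7, 1.1]
opening: 0.0109
```

```bash
python3 -c "from h import *;rel()"
```

```text
t 11.8 origin along -11.8 lat 2.1 z 111.2 F along -17.8 lat 0.7 z 1.1 M [0.94 3.71 0.02] yaw -0.2263 tilt [-0.0037 -0.0008]
```

Call:
jog_arm([
  [[-0.7, 5.5, -1.7], [-0.008, 0.003, 0.004], -1],
  [[-0.7, 5.5, -1.7], [-0.008, 0.003, 0.004], -1],
])

```text
time: 12.0
eef_pos: [0.517, 0.1825, 0.1109]
eef_rot: [0.782, 0.623, -0.002, -0.002]
ft_force: [-18.2, 4.5, 3.1]
opening: 0.0111
```

```bash
python3 -c "from h import *;rel()"
```

```text
t 12.0 origin along -11.7 lat 2.4 z 110.9 F along -18.8 lat 0.2 z 3.1 M [ 0.7   3.73 -0.03] yaw -0.2259 tilt [-0.0056  0.0015]
```

Call:
jog_arm([
  [[-0.8, 6, -2.4], [-0.016, -0.002, 0.004], -1],
  [[-0.8, 6, -2.4], [-0.012, 0, 0.004], -1],
])

```text
time: 12.2
eef_pos: [0.5174, 0.1823, 0.1113]
eef_rot: [0.782, 0.623, -0.002, 0.003]
ft_force: [-17.2, 4.6, -1.4]
opening: 0.0112
```

```bash
python3 -c "from h import *;rel()"
```

```text
t 12.2 origin along -11.3 lat 2.3 z 111.3 F along -17.8 lat 0.5 z -1.4 M [ 1.31  3.98 -0.03] yaw -0.2260 tilt [ 0.0009 -0.0069]
```

Call:
jog_arm([
  [[-0.7, 6.5, -2.3], [-0.01, 0, 0.004], -1],
  [[-0.7, 6.5, -2.3], [-0.01, 0, 0.004], -1],
])

```text
time: 12.4
eef_pos: [0.5181, 0.1819, 0.1111]
eef_rot: [0.782, 0.623, -0.004, 0.004]
ft_force: [-18.5, 3.5, 0.4]
opening: 0.0108
```

```bash
python3 -c "from h import *;rel()"
```

```text
t 12.4 origin along -10.5 lat 2.0 z 111.1 F along -18.8 lat -0.8 z 0.4 M [ 1.17  4.03 -0.01] yaw -0.2260 tilt [-0.0017 -0.012 ]
```

Call:
jog_arm([
  [[-0.7, 6.5, -2.4], [-0.01, 0.012, 0.004], -1],
  [[-0.7, 6.5, -2.4], [-0.01, 0.008, 0.004], -1],
])

```text
time: 12.6
eef_pos: [0.5206, 0.1813, 0.1114]
eef_rot: [0.782, 0.623, 0.002, 0.0]
ft_force: [-7.6, 3.3, -3.2]
opening: 0.0111
```

```bash
python3 -c "from h import *;rel()"
```

```text
t 12.6 origin along -7.9 lat 2.0 z 111.4 F along -8.1 lat 1.5 z -3.2 M [0.62 2.21 0.11] yaw -0.2258 tilt [0.0037 0.0029]
```

Call:
jog_arm([
  [[-0.7, 6.5, -2.4], [-0.01, 0.005, 0.004], -1],
  [[-0.7, 6.5, -2.4], [-0.01, 0.005, 0.004], -1],
])

```text
time: 12.8
eef_pos: [0.5255, 0.18, 0.1122]
eef_rot: [0.783, 0.622, 0.007, -0.0]
ft_force: [-24.0, 10.2, -1.3]
opening: 0.0109
```

```bash
python3 -c "from h import *;rel()"
```

```text
t 12.8 origin along -2.9 lat 1.9 z 112.2 F along -25.7 lat 4.5 z -1.3 M [ 1.99  5.95 -0.08] yaw -0.2283 tilt [0.0108 0.0095]
```

Call:
jog_arm([
  [[0, 0, 1], [0.005, -0.008, 0], -1],
  [[0, 0, 0.5], [0, 0, 0], -1],
])

```text
time: 13.0
eef_pos: [0.5246, 0.1799, 0.1104]
eef_rot: [0.783, 0.622, 0.001, -0.0]
ft_force: [-7.5, -2.5, 13.9]
opening: 0.0109
```

Run:
```python
from h import *;import pickle
rel(); d=grab('side','side8.png'); e=grab('top','top8.png'); pickle.dump((d,e),open('s8.pkl','wb'))
o=np.zeros((600,800,3),np.uint8)
a=cv2.resize(d['img'][233:293,200:270,::-1],None,fx=5.6,fy=5.6,interpolation=cv2.INTER_CUBIC)
b=cv2.resize(e['img'][130:200,222:290,::-1],None,fx=5.8,fy=5.8,interpolation=cv2.INTER_CUBIC)
# before reference
f=cv2.imread('pics/side1.png')[233:293,200:270]; g=cv2.resize(f,None,fx=4.2,fy=4.2,interpolation=cv2.INTER_CUBIC)
o[:a.shape[0],:a.shape[1]]=a; o[:b.shape[0],400:400+b.shape[1]]=b[:,:400]; o[340:340+g.shape[0],:g.shape[1]]=g
cv2.imwrite('pics/c8.png',cv2.convertScaleAbs(o,alpha=1.5,beta=10))
```

```text
t 13.0 origin along -3.7 lat 1.6 z 110.4 F along -6.7 lat -4.1 z 13.9 M [-0.57  1.61 -0.08] yaw -0.2275 tilt [0.0017 0.0016]
```

View pics/c8.png

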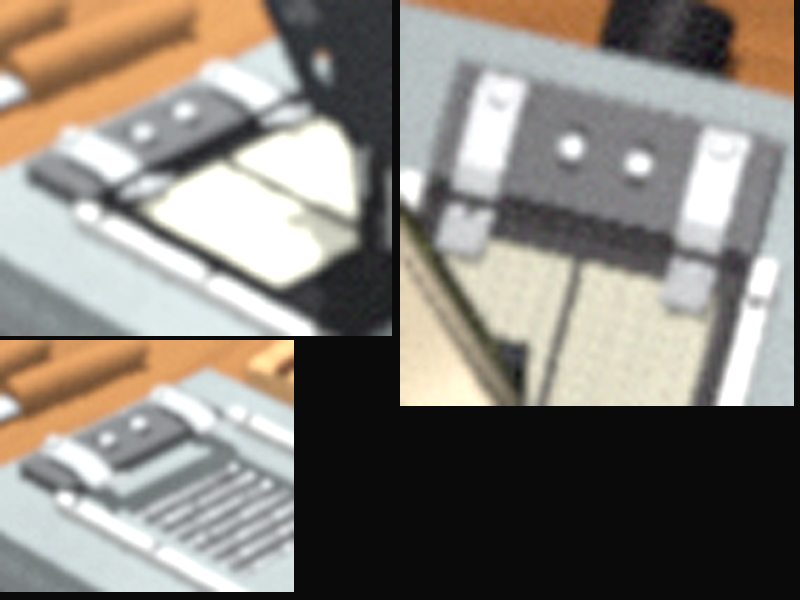

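Call:
jog_arm([
  [[-0.3, 4, -2], [-0.006, 0, 0], -1],
])

```text
time: 13.2
eef_pos: [0.5253, 0.1803, 0.1116]
eef_rot: [0.782, 0.623, 0.001, 0.0]
ft_force: [-19.3, 6.2, -0.9]
opening: 0.0112
```

```bash
python3 -c "from h import *;rel()"
```

```text
t 13.2 origin along -3.1 lat 2.1 z 111.6 F along -20.2 lat 1.7 z -0.9 M [ 1.35  4.79 -0.33] yaw -0.2258 tilt [0.0019 0.0012]
```

Call:
jog_arm([
  [[-0.3, 4, -1.2], [-0.003, 0, 0], -1],
])

```text
time: 13.3
eef_pos: [0.5253, 0.1804, 0.1115]
eef_rot: [0.782, 0.624, -0.001, -0.001]
ft_force: [-17.7, 3.6, 0.2]
opening: 0.0114
```

```bash
python3 -c "from h import *;rel()"
```

```text
t 13.3 origin along -3.2 lat 2.2 z 111.5 F along -18.0 lat -0.5 z 0.2 M [ 0.6   3.78 -0.42] yaw -0.2238 tilt [-0.0029  0.0003]
```

Firm stop at -3.1 mm. I'll do a gentle pull check to confirm the clips are behind the bead.

Call:
jog_arm([
  [[0, 0, 0], [0, 0, 0], -1],
  [[0, -2, 0], [0, 0, 0], -1],
])

```text
time: 13.5
eef_pos: [0.5243, 0.1798, 0.111]
eef_rot: [0.782, 0.623, -0.001, -0.0]
ft_force: [4.3, -1.2, -3.5]
opening: 0.0107
```

```bash
python3 -c "from h import *;rel()"
```

```text
t 13.5 origin along -4.0 lat 1.4 z 111.0 F along 4.5 lat -0.2 z -3.5 M [-0.24 -0.9  -0.06] yaw -0.2251 tilt [-0.0021 -0.0007]
```

Call:
jog_arm([
  [[0, -2, 0], [0, 0, 0], -1],
])

```text
time: 13.6
eef_pos: [0.5241, 0.1797, 0.1113]
eef_rot: [0.782, 0.623, 0.0, 0.001]
ft_force: [6.7, 0.6, -4.5]
opening: 0.0108
```

```bash
python3 -c "from h import *;rel()"
```

```text
t 13.6 origin along -4.1 lat 1.3 z 111.3 F along 6.4 lat 2.1 z -4.5 M [ 0.1  -1.17  0.07] yaw -0.2265 tilt [ 0.0012 -0.0003]
```

Call:
jog_arm([
  [[0, 2, 0.5], [0, 0, 0], -1],
  [[0, 0, 0], [0, 0, 0], -1],
  [[0, 0, 0], [0, 0, 0], -0.6],
  [[0, 0, 0], [0, 0, 0], -0.2],
  [[0, 0, 0], [0, 0, 0], 0.2],
  [[0, 0, 0], [0, 0, 0], 0.2],
  [[0, 0, 0], [0, 0, 0], 0.2],
])

```text
time: 14.3
eef_pos: [0.5269, 0.1799, 0.1122]
eef_rot: [0.782, 0.623, 0.002, 0.001]
ft_force: [-0.2, 0.7, 0.5]
opening: 0.0512
```

```bash
python3 -c "from h import *;rel();print(bot.get_obs()['opening'])"
```

```text
t 14.3 origin along -1.5 lat 2.1 z 112.2 F along -0.3 lat 0.6 z 0.5 M [-0.02  0.01  0.01] yaw -0.2265 tilt [0.0034 0.001 ]
0.05120356282076139
```

Released cleanly. Next I'll retreat up and back towards the robot's right.

Call:
jog_arm([
  [[0, 0, -15], [0, 0, 0], 0.2],
  [[0, 0, -40], [0, 0, 0], 0.2],
  [[0, 0, -45], [0, 0, 0], 0.2],
  [[0, 0, -45], [0, 0, 0], 0.2],
  [[-40, 0, 0], [0, 0, 0], 0.2],
  [[-45, 0, 0], [0, 0, 0], 0.2],
  [[-45, 0, 0], [0, 0, 0], 0.2],
  [[-45, 0, 0], [0, 0, 0], 0.2],
])

```text
time: 15.1
eef_pos: [0.4868, 0.0139, 0.2715]
eef_rot: [0.777, 0.63, 0.006, 0.001]
ft_force: [0.9, -0.4, 0.5]
opening: 0.051
```

Call:
jog_arm([
  [[-45, 0, 0], [0, 0, 0], 0.2],
  [[-45, 0, 0], [0, 0, 0], 0.2],
  [[-45, 0, 0], [0, 0, 0], 0.2],
  [[-30, 0, 0], [0, 0, 0], 0.2],
  [[0, 0, 0], [0, 0, 0], 0.2],
  [[0, 0, 0], [0, 0, 0], 0.2],
])

```text
time: 15.7
eef_pos: [0.4486, -0.1598, 0.2786]
eef_rot: [0.78, 0.626, 0.008, 0.006]
ft_force: [0.4, 1.0, 0.2]
opening: 0.0512
```

Run:
```python
from h import *;import pickle
rel(); d=grab('side','side9.png'); e=grab('top','top9.png'); pickle.dump((d,e),open('s9.pkl','wb'))
o=np.zeros((600,800,3),np.uint8)
a=cv2.resize(d['img'][225:305,190:330,::-1],None,fx=3,fy=3,interpolation=cv2.INTER_CUBIC)
b=cv2.resize(e['img'][125:285,178:314,::-1],None,fx=2.75,fy=2.75,interpolation=cv2.INTER_CUBIC)
g=cv2.resize(e['img'][:,:,::-1],(420,315))
o[:a.shape[0],:a.shape[1]]=a; o[:b.shape[0],424:424+b.shape[1]]=b[:,:376]; o[260:575,:420]=g
cv2.imwrite('pics/c9.png',cv2.convertScaleAbs(o,alpha=1.4,beta=10))
```

```text
t 15.7 origin along -0.6 lat -346.4 z 278.6 F along 0.2 lat 1.1 z 0.2 M [-0.01  0.05  0.06] yaw -0.2170 tilt [0.0202 0.0014]
```

View pics/c9.png

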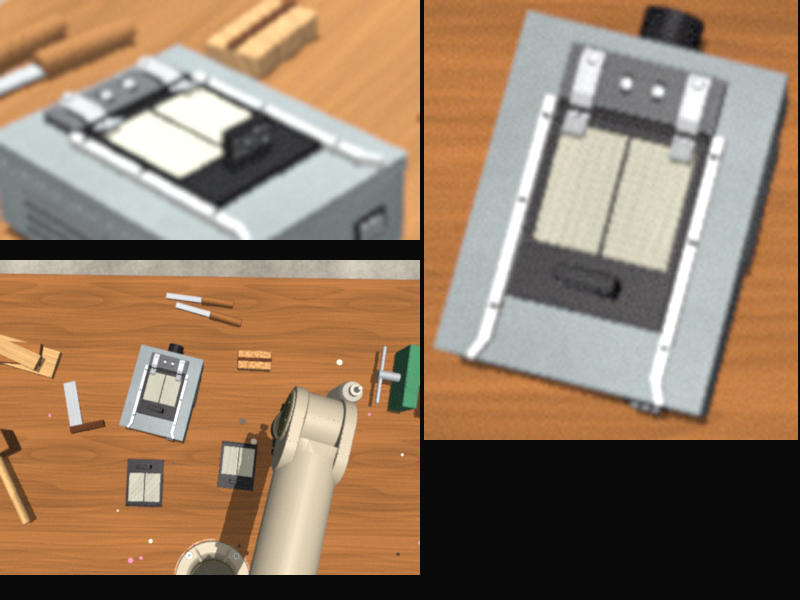

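The last view shows the cassette flat between the rails with its front edge at the stop bar. Both clips lie evenly over its front, and the bystanders I can see are where they started.

```bash
python3 -c "from h import *;print(bot.job_done())"
```

```text
the job is handed in; nothing more can be done
None
```

I fitted the rightmost cassette on the extractor and handed the job in at about 16 s. I gripped it by its tab, laid it between the rails, slid it under both clips to the stop and let go.

**What the last checks showed:**
- **At the stop:** it stopped firmly with its origin about 3 mm before the drawn seat point, within the allowed 7 mm. Pushing again moved it no further.
- **Clips:** it held against a gentle pull of about 6 N. The last picture shows it lying flat with its front edge at the stop bar and both clips lying evenly over its front. I could not read the clip angles, so I judged the snap from the pictures and the pull alone.
- **Bystanders:** the glue, sander and square, and the other two cassettes, look unmoved in the last picture.

**What went less well:**
- **Push force:** going under the clips took about 17–20 N, more than the 12–15 N stated. Some of that was drag, because the arm at first pressed the cassette down by up to 15 N; I eased that off as I went. It peaked at about 26 N on meeting the stop.
- **Position disagreement:** the camera and tool estimates of the sideways position differed by about 2 mm. I followed the camera, and the cassette went between the rails at the first try.

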